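# Press the repair patch on a carved stick

## Robot

A 6-joint arm with a two-finger parallel gripper is mounted at the origin on the work surface. World frame = base frame: x ahead of the robot, y to its left, z up, the work surface at z = 0. Lengths are in m, angles in rad, forces in N, time in s.
With the tool pointing down it reaches from about 0.25 to 0.775 m from the base axis. Payload 8.9 kg.
Tool frame: the origin (TCP) lies midway between the tips of the shut fingers; the grasp point (between the pads) lies bot.pinch_z behind it (bot.pinch_z is the distance from the TCP to the grasp point, in m); x points along the fingers, y is the direction in which the jaws open and shut, and the axes are right-handed (so a half turn about x gives the same grasp; the last joint's range is limited). The gripper opens to 85 mm and grips with 20 to 120 N. Pads are 22 mm wide; open, the fingers measure 114 mm over their backs; the gripper's body (76 mm by 85 mm) begins 54 mm behind the grasp point. The pads swing forward as they close: fully open they stand 13 mm farther back than shut.
Start: joints at [0.984, 0.291, -0.153, 1.127, 0, 1.431], TCP at [0.227, 0.473, 0.231] pointing down, gripper open.
Joint ranges: [-2.52, 2.52], [-0.91, 1.74], [-1.3, 1.37], [-1.96, 2.02], [-1.52, 1.47], [-3.14, 3.14]. Speed limits (rad/s): [2.22, 2.22, 2.79, 3.14, 3.14, 3.14].

## Interface

Orientations are given as a unit quaternion [x, y, z, w].
In Python, from bench import bot gives the robot as it stands.
- The arm moves only by the tool drive_tool, never from a script. Its argument "series" is a list of rows, each an object with "offset": the shift along the tool's x, y, z in mm, a list of three; "roll": the turn about the tool's x in rad. In form: [{"offset": [dx, dy, dz], "roll": roll}, ...]. A call has exactly 10 rows; each row is the pose to reach, as a shift and turn from the pose commanded when the call began, along the tool's axes at that moment; what a row does not reach only later rows make up. A row lasts 1/8 s, in which the tool goes at most 62.5 mm and 10.7 degrees, less where a joint would pass 70% of its speed; a pose out of reach is approached as far as the arm can. A call with a gripper value outside its range is refused whole. "fingers" is the closure, from 0 (fully open) to 1 (shut), set as the call begins (left out, the last holds). The fingers move at their own pace and stop on an object; "squeeze" is the grip in N (left out, the last holds). Time passes only in rows, so rows that repeat a pose let the fingers close, or fill a call up. It gives the time, the measured TCP pose, the force and the opening at its end, in the units of the state.
- bot.read_state(): the state, without advancing time (a new reading comes with each control period).
- bot.snapshot(name): name is "scene" or "top"; returns (picture, depth): 420x560x3 uint8, red, green, blue; 420x560 float32, m along the optical axis (not along the pixel's ray), 0 where there is no reading.
- bot.camera_info(name): a dict with "mtx" (3x3 intrinsics, pixels), "k1" (the pictures are not rectified: a ray, as slopes to the right and down, at radius r is drawn at 1 + k1 r^2 times it, then the intrinsics apply), "rvec" (rotation vector, rad) and "tvec" (3), from world to camera coordinates, as OpenCV has them. Camera axes: x right, y down, z forward; pixel columns grow to the right and rows downward; lengths in m; the calibration is good to about 2 mm. A picture is of the moment at which its call begins. camera_info takes no time and is no camera call.
- bot.close_job(): hands the job in, once; it reports no verdict.
Trained networks look in the newest picture that a camera, given by its name, has taken for a name from the list of things; names that differ only in an ending like _2 or _b are one class to them, and where a whole thing is asked for, a point or a joint stands for the part that bears it (a point fixed in the world has none). Each returns a list of dicts, best first, with "score" (0 to 1); they miss things now and then, are a little off and sometimes report something else, mostly with a low value. They report only what shows in the picture. A call takes as long as a camera call. They do not tell look-alikes from the thing itself.
- bot.recognise(thing, camera): "pixel" ([column, row] in pixels, amid what is visible of it).
The state is a dict: "time": time; "joint_positions": joint angles; "dq": joint speeds; "tau": joint torques, N m; "ee_pos": TCP position; "ee_rot": TCP orientation; "contact_force": force on the tool from outside, world axes, zero at the start; "ft_torque": the same for the moment, N m; "grip_width": opening from 0.0 (shut) to 1.0 (fully open).
Only numpy, scipy, OpenCV 4.12 (cv2) and the standard library are available. Lean on these libraries where they do the work, as an engineer would, in place of code of your own. Each camera call takes 0.05 s, during which the arm holds its last target. There are 200 camera calls.

## Task

A carved stick with a freshly glued dark patch lies in the cradle of the small glue press. Loosen the orange clamp knob (counterclockwise), slide the green carriage along its rail until the plunger's rubber foot is centred over the dark patch, and tighten the knob again (fully clockwise); then push the red button down 18 mm, so that the yellow part of its stem has just vanished into the collar, and finish while holding it there. Leave the stick and everything else on the bench where they are.

Things in the scene. Friction and masses are not known exactly. Their poses are not given: they have to be found in the camera images.
- press: Glue press fixed to the bench: plywood board 250 x 360 x 18 mm, with a wooden cradle (local x -52 mm; floor 30 mm, side strips 40 mm above the bench) and an aluminium rail (local x +48 mm, top at 56 mm), both along its y. Origin at bench level, 10 mm beyond the board's centre; z up, x away from the robot, give or take its yaw. Knob is over the rail, plunger over the cradle.
- carriage (a joint): Carriage position on the rail (m), 0 to 0.150, growing along the press's +y; at v its middle, knob and plunger are at local y = v - 75 mm. Green block 64 x 66 mm, top at 78 mm above the bench; a 30 mm wide arm leads to the collar round the plunger (diameter 38, top at 98 mm). Knob and button move along with it. Loose, it slides with 2 N and stays; tight, it is held.
- knob (a joint): Angle of the orange clamp knob on the carriage (rad): 0 = fully tight (stop), growing counterclockwise seen from above to 1.3 = loose (stop). The carriage is free from about 0.7 on and counts as clamped below 0.25. Turning takes about 0.15 N m; it stays where it is left. It can stay gripped while the carriage is slid by it.
- knob_grip (a point): On the knob's vertical axis at grip height, 109 mm above the bench. The knob is an upright bar 44 mm long, 13 mm thick, from 92 to 122 mm above the bench; its length is this point's x axis, which at knob 0 is the press's x axis. Space is free on both sides; the carriage top is 31 mm below this point and the button 100 mm away towards press -x.
- button (a joint): How far the red button is down (m): 0 to 0.026 (stop), spring return. At 0.018 the yellow lower part of its steel stem has just vanished into the collar. It takes 3 N at first, 4.5 N at 0.010 where the foot meets the stick, then 6.5 N, about 12 N at 0.018 and 17 N at the stop.
- button_top (a point): Centre of the flat top of the red button (38 mm diameter, 12 mm thick), on the plunger's vertical axis; 140 mm above the bench when not pushed.
- foot: Round rubber foot (20 mm diameter) of the plunger, under the collar, on the button's vertical axis. Origin at the centre of its sole: 60 mm above the bench when not pushed, 10 mm above the stick; it goes down with the button and is sprung within the plunger.
- patch (a point): Centre of the dark wooden patch (30 mm along the stick, 16 mm across) on the flat top of the stick, 50 mm above the bench. The foot is to be centred here: well within 8 mm, seen from above.
- stick: Carved light-wood stick, about 185 mm long along its own y, 25 mm wide and 20 mm high in its flat middle part, lying loose in the cradle along the press's y. Origin under its middle, below the patch. Leave it in place.
- offcut: Dark wood offcut 30 x 55 x 22 mm, loose on the press board at its robot side. Leave alone. Origin at the underside.
- glue: White glue bottle, 56 mm diameter, 150 mm tall, standing. Leave alone. Origin at the underside.
- tin: Flat tin, 72 mm diameter, 55 mm tall, standing. Leave alone. Origin at the underside.
- cup: Blue plastic cup, 76 mm diameter, 95 mm tall, standing. Leave alone. Origin at the underside.
- driver: Screwdriver with a red handle, lying on the bench, its own x along it. Leave alone. Origin at the underside.
- tape: Amber tape roll, 90 mm diameter, 24 mm high, lying flat. Leave alone. Origin at the underside.
There are look-alikes about, which are no part of the job. Of the things that look like the stick, the largest one is meant.

How it is judged:
On the way, in this order (a step that is already met when the one before it is completed fails the run):
1. the clamp knob is loosened before the carriage has been moved (value of joint knob above 0.7 rad and distance of foot from where it was at the start of the episode below 0.01 m), for 0.1 s.
2. the carriage is slid, clamp loose, until the foot is over the patch (value of joint knob above 0.6 rad and horizontal distance between foot and patch below 0.008 m), for 0.2 s.
3. the clamp is tightened there, button still up (value of joint knob below 0.25 rad and horizontal distance between foot and patch below 0.008 m and value of joint button below 0.004 m), for 0.2 s.
At the end, for the whole second after the job is handed in: Knob tight (under 0.25 rad), foot within 8 mm of the patch centre seen from above, button held still 14.5 to 21.5 mm down by the robot (over 4 N), foot pressing the stick (over 3 N), robot not touching the stick, stick within 12 mm of where it lay; the program ended holding (value of joint knob below 0.25 rad and horizontal distance between foot and patch below 0.008 m and value of joint button between 0.0145 and 0.0215 m and contact force between foot and stick above 3 N and contact force between any of the fingers, the arm and press above 4 N and contact force between each of the fingers, the arm and stick below 0.2 N and velocity of joint button below 0.02 m/s and distance of stick from where it was at the start of the episode below 0.012 m); the arm keeps its last pose, push and grip.
It fails at once if the stick is moved more than 15 mm (distance of stick from where it was at the start of the episode above 0.015 m).
It fails at once if a bystander is moved more than 30 mm (distance of any of offcut, glue, tin, cup, driver, tape from where it was at the start of the episode above 0.03 m).
It also fails if it takes over 43 s, if anything falls off the work surface, if the arm or the gripper's body presses on something with over 40 N, if the wrist force passes 120 N, or if a joint passes its speed limit or range.

## Working session

There is one attempt and no reset: what is moved stays moved. The work goes in short steps, Python scripts to look and compute and a tool call to move; the robot and the scene stay as the last step left them, time stands still between calls to the robot, and variables do not carry over. Pictures are saved under pics/ and viewed, about 8 in all and at most 12, crops included, and the job is handed in when it is done.

Besides the shell and the picture viewer there is one more tool, called after "Emit:" in YAML: its name, and indented under it one key for each argument. drive_tool: Moves the arm, as the interface text tells. Its arguments: {"type":"object","properties":{"series":{"type":"array","items":{"type":"object","properties":{"offset":{"type":"array","items":{"type":"number"}},"roll":{"type":"number"}}}},"fingers":{"type":"number"},"squeeze":{"type":"number"}},"required":["series"]}

```bash
mkdir -p pics
cat > h.py <<'E'
import numpy as np, cv2
from bench import bot
from scipy.spatial.transform import Rotation as R
def cam(n):
    c=bot.camera_info(n); M=cv2.Rodrigues(np.array(c['rvec'],float))[0]
    return np.array(c['mtx'],float),float(c['k1']),M,np.array(c['tvec'],float).ravel()
def ray(n,px):
    K,k1,M,t=cam(n)
    s=cv2.undistortPoints(np.array([[px]],float),K,np.array([k1,0,0,0.]))[0,0]
    return -M.T@t, M.T@np.array([s[0],s[1],1.])
def at_z(n,px,z):
    o,d=ray(n,px); return o+d*(z-o[2])/d[2]
def at_d(n,px,D):
    o,d=ray(n,px); return o+d*D[int(round(px[1])),int(round(px[0]))]
def proj(n,p):
    K,k1,M,t=cam(n)
    return cv2.projectPoints(np.array([p],float),cv2.Rodrigues(M)[0],t,K,np.array([k1,0,0,0.]))[0].ravel()
def save(name,img): cv2.imwrite('pics/'+name,cv2.cvtColor(img,cv2.COLOR_RGB2BGR))
E
python3 - <<'E'
from h import *
s=bot.read_state(); print(s, bot.pinch_z)
for n in ['scene','top']:
    im,D=bot.snapshot(n); save(n+'0.png',im); np.save(n+'0.npy',D); print(n,ray(n,[280,210]))
    for t in ['press','carriage','knob','knob_grip','button','button_top','foot','patch','stick','offcut','glue','tin','cup','driver','tape']:
        for r in bot.recognise(t,n)[:3]:
            print(t,np.round(r['pixel'],1),round(r['score'],2),np.round(at_d(n,r['pixel'],D),4))
E
```

```text
{'time': 0.0, 'joint_positions': array([ 9.83706719e-01,  2.91302409e-01, -1.54153474e-01,  1.12665911e+00,
       -1.11174878e-05,  1.43149222e+00]), 'dq': array([-3.73027670e-05,  5.79020768e-05,  8.06934818e-04,  1.09196108e-04,
       -9.81576952e-04,  5.03470595e-04]), 'tau': array([ 5.80722393e-03, -5.37139285e+01,  3.31375659e+01,  1.56254217e-02,
        3.56156097e-04, -2.48936590e-05]), 'ee_pos': array([0.22706626, 0.47287019, 0.23071066]), 'ee_rot': array([ 0.15655948,  0.68961959, -0.15743388,  0.68929567]), 'contact_force': array([-0.20297334,  0.07862756, -0.72917784]), 'ft_torque': array([-0.01965822,  0.03234527, -0.01684559]), 'grip_width': 0.9966821160307938} 0.0187
scene (array([1.03926055, 0.55354154, 0.80901431]), array([-0.49267235, -0.53869873, -0.68367758]))
press [251.4 236.5] 0.94 [ 0.6196 -0.0152  0.0593]
carriage [231.5 218.7] 0.66 [ 0.6285 -0.0832  0.0808]
carriage [278.3 222.2] 0.61 [ 0.5273 -0.0138  0.0485]
knob [226.8 214.3] 0.73 [ 0.6374 -0.0887  0.0988]
knob_grip [224. 212.] 0.76 [ 0.6469 -0.0852  0.1156]
knob_grip [244.4 180.9] 0.71 [ 0.5509 -0.1183
[... 1514 characters left out ...]
.0158  0.0487]
stick [192.2 210.9] 0.57 [0.4872 0.2324 0.0184]
offcut [281.4 229.4] 0.5 [ 0.4559 -0.0141  0.042 ]
glue [145.6 146.5] 0.8 [0.6283 0.3569 0.1072]
tin [433.7 163.3] 0.81 [ 0.6719 -0.4056  0.0592]
tin [319.9 172.7] 0.59 [ 0.6097 -0.1009  0.0815]
tin [319.7 155.3] 0.53 [ 0.6441 -0.0936  0.1203]
cup [126.9 199. ] 0.59 [0.5054 0.4179 0.0065]
cup [320.1 157.4] 0.46 [ 0.6377 -0.0948  0.1227]
cup [144.1 145.3] 0.43 [0.6299 0.3599 0.1111]
driver [438.8 268.5] 0.87 [ 0.3945 -0.4365  0.0271]
driver [285.3 205.1] 0.47 [ 0.5204 -0.0184  0.0521]
tape [136.1 242.7] 0.79 [ 0.3886  0.3763 -0.0016]
tape [326.8 192.2] 0.6 [ 0.5423 -0.1159  0.1451]
tape [287.  206.8] 0.18 [ 0.5171 -0.0234  0.048 ]
```

Run:
```python
from h import *
im=cv2.imread('pics/top0.png'); cv2.imwrite('pics/top0c.png',cv2.resize(im[110:260,200:390],None,fx=4,fy=4,interpolation=cv2.INTER_CUBIC))
D=np.load('top0.npy')
# points in 3D for knob(orange), red button, dark patch via colour
K,k1,M,t=cam('top')
hsv=cv2.cvtColor(im,cv2.COLOR_BGR2HSV)
yy,xx=np.mgrid[0:420,0:560]
s=cv2.undistortPoints(np.stack([xx.ravel(),yy.ravel()],1).astype(float)[:,None],K,np.array([k1,0,0,0.]))[:,0]
C=np.c_[s,np.ones(len(s))]*D.ravel()[:,None]; P=((C-t)@M).reshape(420,560,3); np.save('P.npy',P)
box=np.zeros((420,560),bool); box[110:260,230:390]=1
for name,m,zr in [('orange',(hsv[...,0]>5)&(hsv[...,0]<20)&(hsv[...,1]>170)&(hsv[...,2]>120),(0.09,.14)),('red',((hsv[...,0]<5)|(hsv[...,0]>172))&(hsv[...,1]>150),(0.12,.16)),('green',(hsv[...,0]>40)&(hsv[...,0]<85)&(hsv[...,1]>80),(0.07,.09)),('dark',(hsv[...,2]<110),(0.045,.06))]:
    m=m&box&(P[...,2]>zr[0])&(P[...,2]<zr[1]); p=P[m]
    if len(p)<5: print(name,len(p)); continue
    print(name,len(p),'px',np.argwhere(m).mean(0)[::-1].round(1),'mean',p.mean(0).round(4),'med',np.median(p,0).round(4),p.min(0).round(3),p.max(0).round(3),cv2.minAreaRect((p[:,:2]*1000).astype(np.float32)))
```

```text
orange 113 px [317.  156.7] mean [ 0.6422 -0.0875  0.1128] med [ 0.6417 -0.0875  0.12  ] [ 0.623 -0.101  0.09 ] [ 0.663 -0.076  0.126] ((641.0176391601562, -86.88687896728516), (42.11237716674805, 20.17026138305664), 19.76142120361328)
red 173 px [327.  191.9] mean [ 0.5444 -0.1169  0.1406] med [ 0.5441 -0.1167  0.1407] [ 0.528 -0.134  0.129] [ 0.562 -0.099  0.147] ((545.1817626953125, -116.95294189453125), (33.98872375488281, 35.128170013427734), 6.838481426239014)
green 560 px [317.7 169.7] mean [ 0.6182 -0.0947  0.0794] med [ 0.6202 -0.0995  0.0794] [ 0.526 -0.128  0.07 ] [ 0.677 -0.055  0.09 ] ((599.0778198242188, -101.05763244628906), (149.09861755371094, 63.993736267089844), 13.711804389953613)
dark 514 px [293.1 157.3] mean [ 0.6568 -0.0273  0.0523] med [ 0.6456 -0.0225  0.0524] [ 0.442 -0.221  0.045] [0.783 0.149 0.06 ] ((635.7606811523438, -51.597503662109375), (360.26580810546875, 336.0300598144531), 11.408249855041504)
```

View pics/top0.png

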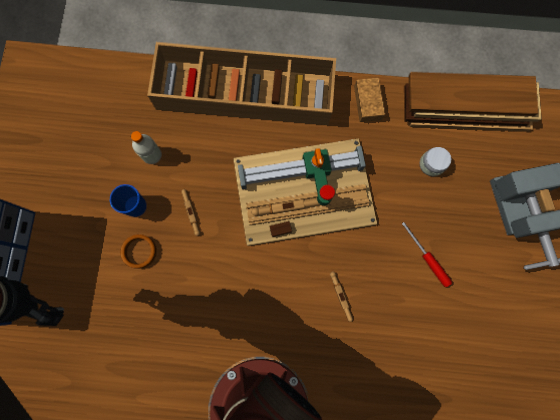

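View pics/top0c.png

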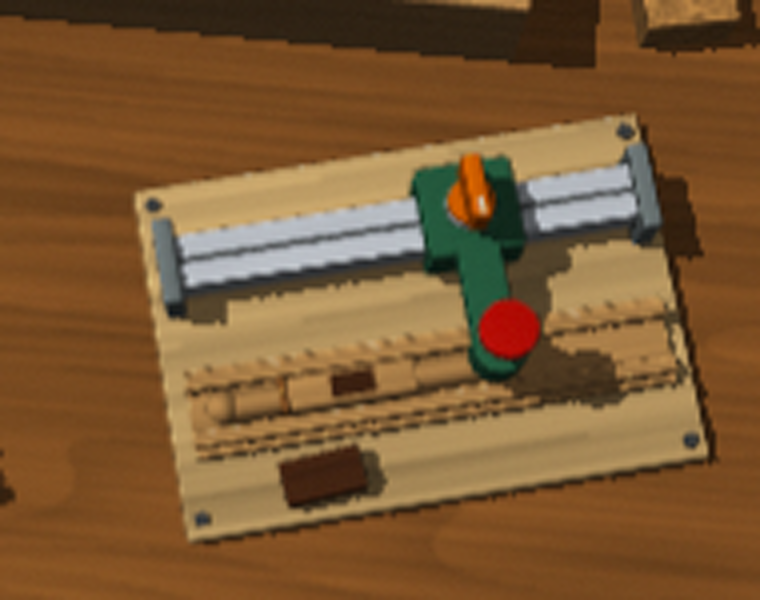

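View pics/scene0.png

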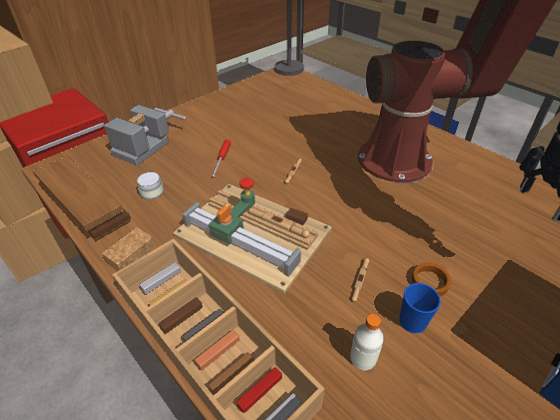

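The pictures show three stick-like things: the one in the cradle (top px 288,205, with the dark patch) and two smaller spares at (192,211) and (342,297). The cradle stick is the largest, and the crop confirms its patch at about (288,205). The knob is at (318,158), the button at (327,192) and the offcut at (281,229).

Run:
```python
from h import *
im=cv2.imread('pics/top0.png'); P=np.load('P.npy'); hsv=cv2.cvtColor(im,cv2.COLOR_BGR2HSV)
f=lambda x,y,z:at_z('top',[x/4+200-.375,y/4+110-.375],z)
TL,TR,BR,BL=[f(*c,.018) for c in [(136,192),(634,115),(709,458),(190,542)]]
for c in (TL,TR,BR,BL): print(c.round(4))
e1=TL-TR;e2=BL-BR;e3=TL-BL;e4=TR-BR
yaws=[np.arctan2(-e[0],e[1]) for e in(e1,e2)]+[np.arctan2(e[1],e[0]) for e in(e3,e4)]
print('yaw',np.round(yaws,4),[np.linalg.norm(e[:2]).round(3) for e in(e1,e2,e3,e4)])
yaw=np.average(yaws,weights=[2,2,1,1]); c=(TL+TR+BR+BL)/4
ex=np.array([np.cos(yaw),np.sin(yaw),0]);ey=np.array([-np.sin(yaw),np.cos(yaw),0])
for sgn in (1,-1):
  o=c+sgn*.010*ex; o[2]=0
  L=lambda p:(np.array([ex@(p-o),ey@(p-o)])*1000).round(1)
  pa=f(353,382,.050); bt=f(510,329,.140); 
  print('o',o.round(4),'patch',pa.round(4),L(pa),'button',bt.round(4),L(bt))
m=(hsv[...,0]>5)&(hsv[...,0]<20)&(hsv[...,1]>150)&(P[...,2]>.112)&(P[...,2]<.13); m[:,:300]=0;m[:, 340:]=0;m[:140]=0;m[175:]=0
p=P[m]; print(len(p),p.mean(0)); q=p[:,:2]-p[:,:2].mean(0); w,v=np.linalg.eigh(q.T@q); print('bar dir',v[:,1],np.arctan2(v[1,1],v[0,1]),'px',np.argwhere(m).mean(0)[::-1])
print('knob L',L(p.mean(0)))
print('spares', yaw)
```

```text
[0.6493 0.1374 0.018 ]
[ 0.7399 -0.2065  0.018 ]
[ 0.4991 -0.2711  0.018 ]
[0.4084 0.0735 0.018 ]
yaw [0.2574 0.2576 0.2591 0.2622] [np.float64(0.356), np.float64(0.356), np.float64(0.249), np.float64(0.249)]
o [ 0.5838 -0.0641  0.    ] patch [ 0.5215 -0.0253  0.05  ] [-50.4  53.5] button [ 0.5445 -0.1172  0.14  ] [-51.6 -41.3]
o [ 0.5645 -0.0692  0.    ] patch [ 0.5215 -0.0253  0.05  ] [-30.4  53.5] button [ 0.5445 -0.1172  0.14  ] [-31.6 -41.3]
88 [ 0.64163101 -0.09052142  0.12116322]
bar dir [-0.95816498 -0.28621647] -2.8513168818929926 px [318.48863636 155.98863636]
knob L [ 69.1 -40.3]
spares 0.2585635384925407
```

Emit:
drive_tool:
  series:
    - {"offset": [0, -10, 18], "roll": -0.02}
    - {"offset": [0, -30, 55], "roll": -0.06}
    - {"offset": [0, -56, 105], "roll": -0.12}
    - {"offset": [0, -82, 154], "roll": -0.18}
    - {"offset": [0, -108, 203], "roll": -0.24}
    - {"offset": [0, -135, 253], "roll": -0.3}
    - {"offset": [0, -161, 302], "roll": -0.36}
    - {"offset": [0, -187, 352], "roll": -0.42}
    - {"offset": [0, -213, 401], "roll": -0.48}
    - {"offset": [0, -236, 444], "roll": -0.52}
  fingers: 0.3

```text
time: 2.85
ee_pos: [0.5264, 0.0664, 0.2314]
ee_rot: [-0.026, 0.706, 0.026, 0.707]
contact_force: [0.3, -0.2, 1.2]
grip_width: 0.698
```

Emit:
drive_tool:
  series:
    - {"offset": [0, -40, 25], "roll": -0.05}
    - {"offset": [0, -80, 50], "roll": -0.1}
    - {"offset": [0, -120, 75], "roll": -0.15}
    - {"offset": [0, -150, 94], "roll": -0.186}
    - {"offset": [0, -167, 104], "roll": -0.186}
    - {"offset": [0, -167, 104], "roll": -0.186}
    - {"offset": [25, -167, 104], "roll": -0.186}
    - {"offset": [50, -167, 104], "roll": -0.186}
    - {"offset": [70, -167, 104], "roll": -0.186}
    - {"offset": [71, -167, 104], "roll": -0.186}

```text
time: 4.1
ee_pos: [0.6396, -0.0896, 0.1591]
ee_rot: [-0.091, 0.702, 0.092, 0.7]
contact_force: [-0.3, -0.2, 0.2]
grip_width: 0.7
```

Run:
```python
from h import *
s=bot.read_state(); print(s['ee_pos'],R.from_quat(s['ee_rot']).as_matrix().round(3),s['joint_positions'])
a,_=bot.snapshot('top'); b,_=bot.snapshot('scene')
A=cv2.resize(a[120:260,200:390],None,fx=3.2,fy=3.2)[:448]; 
B=cv2.resize(b[110:260,150:300],None,fx=3,fy=3)[:448]
h=min(len(A),len(B)); 
save('m1.png',np.hstack([A[:h,:350*1+200],B[:h]])[:, :1000] if 0 else cv2.resize(np.hstack([A[:h],B[:h]]),(800,336)))
```

```text
[ 0.63963911 -0.08959968  0.15914772] [[-0.003 -0.256  0.967]
 [ 0.001  0.967  0.256]
 [-1.     0.002 -0.003]] [-2.52377051e-01  5.66743153e-01  8.53922230e-02  1.09246811e+00
  1.87301033e-04 -5.11288521e-01]
```

View pics/m1.png

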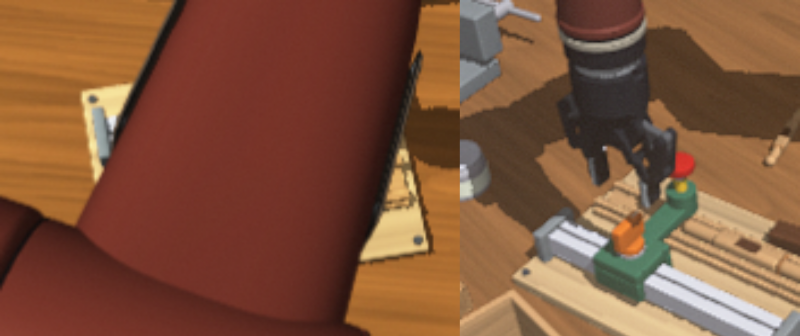

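The left half (top view) is blocked by the arm. The right half (scene view) shows the open gripper right above the orange knob with its jaws either side. I'll descend and grip.

Emit:
drive_tool:
  series:
    - {"offset": [15, -1, 0], "roll": 0}
    - {"offset": [35, -1, 0], "roll": 0}
    - {"offset": [55, -1, 0], "roll": 0}
    - {"offset": [66, -1, 0], "roll": 0}
    - {"offset": [68, -1, 0], "roll": 0}
    - {"offset": [68, -1, 0], "roll": 0}
    - {"offset": [68, -1, 0], "roll": 0}
    - {"offset": [68, -1, 0], "roll": 0}
    - {"offset": [68, -1, 0], "roll": 0}
    - {"offset": [68, -1, 0], "roll": 0}

```text
time: 5.45
ee_pos: [0.6414, -0.0918, 0.0924]
ee_rot: [-0.091, 0.701, 0.091, 0.701]
contact_force: [0.5, 0.1, -0.3]
grip_width: 0.699
```

Emit:
drive_tool:
  series:
    - {"offset": [0, 0, 0], "roll": 0}
    - {"offset": [0, 0, 0], "roll": 0}
    - {"offset": [0, 0, 0], "roll": 0}
    - {"offset": [0, 0, 0], "roll": 0}
    - {"offset": [0, 0, 0], "roll": 0}
    - {"offset": [0, 0, 0], "roll": 0}
    - {"offset": [0, 0, 0], "roll": 0}
    - {"offset": [0, 0, 0], "roll": 0}
    - {"offset": [0, 0, 0], "roll": 0}
    - {"offset": [0, 0, 0], "roll": 0}
  fingers: 1
  squeeze: 50

```text
time: 6.7
ee_pos: [0.6416, -0.092, 0.0926]
ee_rot: [-0.091, 0.701, 0.091, 0.701]
contact_force: [-0.6, -2.5, 5.5]
grip_width: 0.144
```

Emit:
drive_tool:
  series:
    - {"offset": [0, 0, 0], "roll": -0.1}
    - {"offset": [0, 0, 0], "roll": -0.25}
    - {"offset": [0, 0, 0], "roll": -0.4}
    - {"offset": [0, 0, 0], "roll": -0.55}
    - {"offset": [0, 0, 0], "roll": -0.7}
    - {"offset": [0, 0, 0], "roll": -0.85}
    - {"offset": [0, 0, 0], "roll": -1.0}
    - {"offset": [0, 0, 0], "roll": -1.12}
    - {"offset": [0, 0, 0], "roll": -1.2}
    - {"offset": [0, 0, 0], "roll": -1.2}

```text
time: 7.95
ee_pos: [0.6425, -0.0917, 0.0926]
ee_rot: [-0.471, 0.527, 0.47, 0.528]
contact_force: [5.3, -0.3, 1.8]
grip_width: 0.148
```

Run:
```python
from h import *
s=bot.read_state(); print(s['ee_pos'],R.from_quat(s['ee_rot']).as_matrix().round(3),s['joint_positions'],s['contact_force'],s['ft_torque'],s['grip_width'])
b,_=bot.snapshot('scene')
save('m2.png',cv2.resize(b[130:290,150:320],None,fx=3.5,fy=3.5,interpolation=cv2.INTER_CUBIC))
```

```text
[ 0.64254057 -0.09171321  0.09255855] [[ 0.002 -0.994  0.113]
 [ 0.     0.113  0.994]
 [-1.    -0.002  0.   ]] [-2.54688123e-01  6.20039699e-01 -4.40610342e-03  9.44225106e-01
  7.07624343e-04 -1.71245343e+00] [ 5.29878503 -0.2530385   1.81626017] [-0.152854   -1.10488508  0.11884774] 0.14790514484300235
```

View pics/m2.png

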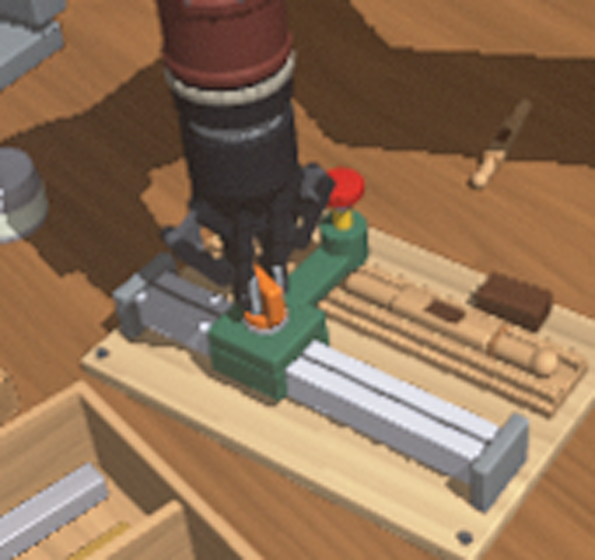

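The knob is turned about 1.2 rad with the carriage in place: in the crop the orange bar lies along the rail, and the patch is at (440,312). Next, slide 94.5 mm along the rail.

Emit:
drive_tool:
  series:
    - {"offset": [0, 2, 5], "roll": 0}
    - {"offset": [0, 6, 15], "roll": 0}
    - {"offset": [0, 10.5, 27], "roll": 0}
    - {"offset": [0, 15.2, 39], "roll": 0}
    - {"offset": [0, 20, 51], "roll": 0}
    - {"offset": [0, 24.5, 63], "roll": 0}
    - {"offset": [0, 29, 74.5], "roll": 0}
    - {"offset": [0, 32.5, 83.5], "roll": 0}
    - {"offset": [0, 34.3, 88], "roll": 0}
    - {"offset": [0, 34.3, 88], "roll": 0}

```text
time: 9.25
ee_pos: [0.6181, 0.0007, 0.0925]
ee_rot: [-0.471, 0.527, 0.471, 0.529]
contact_force: [5.8, 4.0, 1.3]
grip_width: 0.149
```

Run:
```python
from h import *
s=bot.read_state(); print(s['ee_pos'],s['contact_force'],s['ft_torque'])
for n in ['scene','top']:
    b,D=bot.snapshot(n); np.save(n+'3.npy',D); save(n+'3.png',b)
    for t in ['button_top','patch','foot']: print(n,t,[(np.round(r['pixel'],1),round(r['score'],2)) for r in bot.recognise(t,n)])
b=cv2.cvtColor(cv2.imread('pics/scene3.png'),cv2.COLOR_BGR2RGB); save('m3.png',cv2.resize(b[150:290,180:330],None,fx=4,fy=4,interpolation=cv2.INTER_CUBIC))
o=np.array([.5838,-.0641,0]);yw=.2586;ex=np.array([np.cos(yw),np.sin(yw),0]);ey=np.array([-np.sin(yw),np.cos(yw),0])
K=o+.048*ex;d=s['ee_pos']-o;print('tcp local mm',(ex@d*1000).round(1),(ey@d*1000).round(1))
hsv=cv2.cvtColor(b,cv2.COLOR_RGB2HSV); m=((hsv[...,0]<5)|(hsv[...,0]>172))&(hsv[...,1]>150); m[:170]=0;m[230:]=0;m[:,:230]=0;m[:,330:]=0
n_,lab,st,ce=cv2.connectedComponentsWithStats(m.astype(np.uint8))
for i in range(1,n_):
    if st[i,4]>20: print('red',st[i],ce[i], [ (at_z('scene',ce[i],z)).round(4) for z in (.134,.137)])
print('expected button px at patch',proj('scene',[.5215,-.0253,.134]), 'patch px',proj('scene',[.5215,-.0253,.05]))
```

```text
[0.61814586 0.00067684 0.09254681] [5.78879542 3.97817106 1.26644006] [ 0.71176008 -1.00547212  0.01420882]
scene button_top [(array([278.9, 199.8]), 0.64)]
scene patch [(array([361.7, 279.8]), 0.88), (array([292.2, 225.2]), 0.68)]
scene foot []
top button_top []
top patch [(array([342.6, 297.3]), 0.72), (array([317.4, 200.6]), 0.52), (array([184.5, 204.4]), 0.49)]
top foot []
tcp local mm 49.8 53.8
red [275 190  10  12  74] [279.43243243 195.31081081] [array([ 0.5162, -0.0197,  0.134 ]), array([ 0.5185, -0.0172,  0.137 ])]
expected button px at patch [276.44525632 195.20782949] patch px [276.96168314 218.59112014]
```

View pics/m3.png

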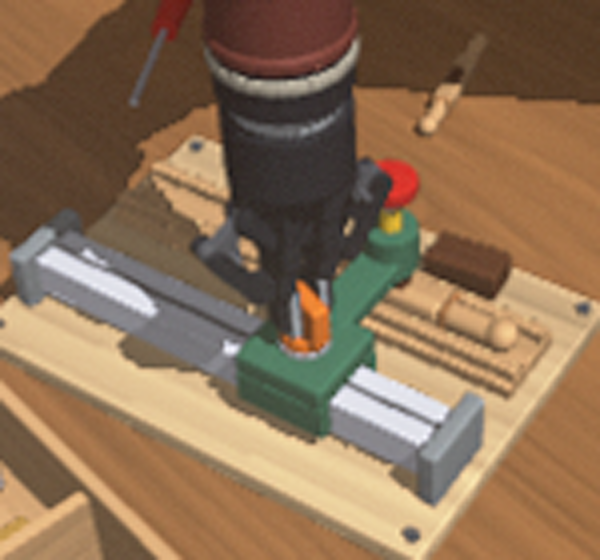

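The crop shows the carriage moved along the rail, with the button at crop (390,185), partly hidden by a finger, and the patch covered by the collar. I'll check the shift from the button's unoccluded right edge.

Run:
```python
from h import *
o=np.array([.5838,-.0641,0]);yw=.2586;ex=np.array([np.cos(yw),np.sin(yw),0]);ey=np.array([-np.sin(yw),np.cos(yw),0])
def red(f):
    hsv=cv2.cvtColor(cv2.imread(f),cv2.COLOR_BGR2HSV); m=((hsv[...,0]<5)|(hsv[...,0]>172))&(hsv[...,1]>150); m[:170]=0;m[230:]=0;m[:,:230]=0;m[:,330:]=0
    n,l,st,ce=cv2.connectedComponentsWithStats(m.astype(np.uint8)); i=1+st[1:,4].argmax(); return st[i],ce[i],l==i
a=np.linspace(0,2*np.pi,60)
def model(yl,xl=-.0518):
    c=o+xl*ex+yl*ey
    pts=[proj('scene',[c[0]+.019*np.cos(t),c[1]+.019*np.sin(t),z]) for t in a for z in(.128,.140)]
    hull=cv2.convexHull(np.float32(pts)); return hull
for f in['pics/scene0.png','pics/scene3.png']:
    st,ce,m=red(f); print(st,ce.round(1))
    # right boundary per row compare
    best=[]
    for yl in np.arange(-.06,.075,.0005):
        h=model(yl); im=np.zeros((420*8,560*8),np.uint8); cv2.fillConvexPoly(im,np.int32((h+.5)*8),1)
        e=[]
        for r in range(st[1]+2,st[1]+st[3]-2):
            c=np.flatnonzero(im[r*8+4]); 
            e.append((np.flatnonzero(m[r]).max()+1-c.max()/8) if len(c) else 9)
        best.append((np.mean(np.abs(e)),yl,np.mean(e)))
    print(f,sorted(best)[:3])
# patch in scene0
im=cv2.imread('pics/scene0.png'); g=cv2.cvtColor(im,cv2.COLOR_BGR2HSV)[...,2]
w=g[212:232,266:290]; print(w)
```

```text
[240 178  13  11 117] [246.2 182.9]Traceback (most recent call last):
  File "<stdin>", line 16, in <module>
  File "<stdin>", line 9, in model
  File "h.py", line 16, in proj
    K,k1,M,t=cam(n)
             ~~~^^^
  File "h.py", line 5, in cam
    c=bot.camera_info(n); M=cv2.Rodrigues(np.array(c['rvec'],float))[0]
ValueError: time passes only in moves, steps and waits
```

```bash
sed -i 's/^def cam/from functools import lru_cache\n@lru_cache(None)\ndef cam/' h.py
python3 - <<'E'
from h import *
o=np.array([.5838,-.0641,0]);yw=.2586;ex=np.array([np.cos(yw),np.sin(yw),0]);ey=np.array([-np.sin(yw),np.cos(yw),0])
a=np.linspace(0,2*np.pi,60)
def hull(yl):
    c=o-.0518*ex+yl*ey
    return cv2.convexHull(np.float32([proj('scene',[c[0]+.019*np.cos(t),c[1]+.019*np.sin(t),z]) for t in a for z in(.128,.140)]))
for f,rng in[('pics/scene0.png',(-.055,-.028)),('pics/scene3.png',(.04,.067))]:
    hsv=cv2.cvtColor(cv2.imread(f),cv2.COLOR_BGR2HSV); m=((hsv[...,0]<5)|(hsv[...,0]>172))&(hsv[...,1]>150); m[:170]=0;m[230:]=0;m[:,:230]=0;m[:,330:]=0
    n,l,st,ce=cv2.connectedComponentsWithStats(m.astype(np.uint8)); i=1+st[1:,4].argmax(); st=st[i]; m=l==i
    best=[]
    for yl in np.arange(*rng,.001):
        im=np.zeros((3360,4480),np.uint8); cv2.fillConvexPoly(im,np.int32((hull(yl)+.5)*8),1)
        e=[np.flatnonzero(m[r]).max()+1-(c.max()/8 if len(c:=np.flatnonzero(im[r*8+4])) else 0) for r in range(st[1]+2,st[1]+st[3]-2)]
        best.append((np.mean(np.abs(e)).round(3),yl.round(4),np.mean(e).round(2)))
    print(f,st,sorted(best)[:3])
g=cv2.cvtColor(cv2.imread('pics/scene0.png'),cv2.COLOR_BGR2HSV)[...,2]; print(g[212:232,266:290])
for yl in (.0485,.0535,.0585): print(yl,proj('scene',o-.0515*ex+yl*ey+[0,0,.05]))
E
```

```text
pics/scene0.png [240 178  13  11 117] [(np.float64(0.107), np.float64(-0.046), np.float64(0.11)), (np.float64(0.232), np.float64(-0.045), np.float64(-0.23)), (np.float64(0.429), np.float64(-0.047), np.float64(0.43))]
pics/scene3.png [275 190  10  12  74] [(np.float64(0.328), np.float64(0.052), np.float64(-0.02)), (np.float64(0.516), np.float64(0.051), np.float64(0.36)), (np.float64(0.516), np.float64(0.053), np.float64(-0.39))]
[[178 183 180 190 190 182 195 204 203 205 208 199 194 187 179 176 176 180
  187 195 128  90  95  97]
 [190 191 184 185 188 177 192 198 198 202 206 208 209 204 196 188 182 177
  147 134 112 102 104 103]
 [195 192 191 191 191 187 189 177 180 194 211 200 178 195 207 204 201 196
  134  84  89  94 101 105]
 [201 195 193 192 191 195 194 159 144 161 191 195 185 196 202 205 211 174
  119  95  80  78  85  89]
 [205 203 203 199 198 198 174 129 105 114 127 156 170 194 199 203 205 141
  102  97  79  73  77  76]
 [199 202 205 206 206 180 133  99  93  96  94 107 118 144 165 180 198 194
  157 101  71  70  74  75]
 [177 193 201 204 192 134  94  92  95  96  98  96  95  98 110 
[... 755 characters left out ...]
 115 147 163 181 198 204 208 195 175 163 139 123 124 136 144 163
  179 194 204 205 217 231]
 [199 175 135 115 115 128 145 177 198 203 202 195 184 163 136 127 125 132
  142 156 176 190 223 190]
 [200 214 203 157 126 129 119 129 149 170 205 205 199 194 181 163 135 123
  122 131 140 156 190 133]
 [150 177 203 208 199 196 150 114 106 124 155 165 200 205 202 194 183 191
  163 118 119 133 166 126]
 [119 127 151 166 195 228 212 187 165 123 106 121 151 164 182 199 205 208
  194 174 161 142 136 105]
 [157 144 124 116 145 172 188 225 218 188 161 132 114 114 136 157 181 199
  202 199 194 183 162 120]]
0.0485 [275.6639929 217.6640906]
0.0535 [277.21613105 218.33657138]
0.0585 [278.77395913 219.01149982]
```

Two estimates of the offset between the foot and the patch agree to within about 3 mm: about +0.3 mm from the TCP and −1.5 mm from the scene view. I'll tighten now.

Emit:
drive_tool:
  series:
    - {"offset": [0, 0, 0], "roll": 0.1}
    - {"offset": [0, 0, 0], "roll": 0.25}
    - {"offset": [0, 0, 0], "roll": 0.4}
    - {"offset": [0, 0, 0], "roll": 0.55}
    - {"offset": [0, 0, 0], "roll": 0.7}
    - {"offset": [0, 0, 0], "roll": 0.85}
    - {"offset": [0, 0, 0], "roll": 1.0}
    - {"offset": [0, 0, 0], "roll": 1.13}
    - {"offset": [0, 0, 0], "roll": 1.24}
    - {"offset": [0, 0, 0], "roll": 1.24}

```text
time: 10.9
ee_pos: [0.6169, 0.0013, 0.0926]
ee_rot: [-0.075, 0.703, 0.078, 0.703]
contact_force: [0.3, 5.1, 6.6]
grip_width: 0.142
```

Emit:
drive_tool:
  series:
    - {"offset": [0, 0, 0], "roll": 0}
    - {"offset": [0, 0, 0], "roll": 0}
    - {"offset": [0, 0, 0], "roll": 0}
    - {"offset": [0, 0, 0], "roll": 0}
    - {"offset": [-5, 0, 0], "roll": 0}
    - {"offset": [-20, 0, 0], "roll": 0}
    - {"offset": [-45, 0, 0], "roll": 0}
    - {"offset": [-75, 0, 0], "roll": 0}
    - {"offset": [-105, 0, 0], "roll": 0}
    - {"offset": [-125, 0, 0], "roll": 0}
  fingers: 0.5

```text
time: 12.15
ee_pos: [0.6178, -0.0005, 0.2202]
ee_rot: [-0.077, 0.702, 0.077, 0.704]
contact_force: [0.1, 0.6, -0.1]
grip_width: 0.5
```

Emit:
drive_tool:
  series:
    - {"offset": [0, 20, -10], "roll": 0}
    - {"offset": [0, 60, -28], "roll": 0}
    - {"offset": [0, 110, -52], "roll": 0}
    - {"offset": [0, 160, -75], "roll": 0}
    - {"offset": [0, 210, -99], "roll": 0}
    - {"offset": [0, 260, -123], "roll": 0}
    - {"offset": [0, 300, -142], "roll": 0}
    - {"offset": [0, 320, -151], "roll": 0}
    - {"offset": [0, 320, -151], "roll": 0}
    - {"offset": [0, 320, -151], "roll": 0}
  fingers: 1

```text
time: 13.4
ee_pos: [0.4011, 0.2789, 0.2179]
ee_rot: [-0.077, 0.703, 0.077, 0.703]
contact_force: [-0.7, -0.3, -0.3]
grip_width: -0.002
```

Run:
```python
from h import *
s=bot.read_state(); print(s['ee_pos'],R.from_quat(s['ee_rot']).as_matrix().round(3).tolist(),s['joint_positions'],s['grip_width'])
b,D=bot.snapshot('top'); save('top4.png',b); c,_=bot.snapshot('scene'); save('scene4.png',c)
o=np.array([.5838,-.0641,0]);yw=.2586;ex=np.array([np.cos(yw),np.sin(yw),0]);ey=np.array([-np.sin(yw),np.cos(yw),0])
L=lambda p:((p-o)@np.array([ex,ey]).T*1000).round(1)
def cen(f,cond,box,n,z):
    hsv=cv2.cvtColor(cv2.imread(f),cv2.COLOR_BGR2HSV).astype(int); m=np.zeros((420,560),bool); x0,x1,y0,y1=box; m[y0:y1,x0:x1]=cond(hsv)[y0:y1,x0:x1]
    k,l,st,ce=cv2.connectedComponentsWithStats(m.astype(np.uint8)); i=1+st[1:,4].argmax(); p=at_z(n,ce[i],z); print(f,st[i],ce[i].round(1),p.round(4),L(p)); return p
rd=lambda h:((h[...,0]<5)|(h[...,0]>172))&(h[...,1]>150)
dk=lambda h:h[...,2]<115
cen('pics/top0.png',rd,(310,345,175,210),'top',.139)
cen('pics/top4.png',rd,(270,345,175,225),'top',.139)
cen('pics/top0.png',dk,(280,297,198,213),'top',.05)
cen('pics/scene0.png',rd,(230,330,170,230),'scene',.136)
cen('pics/scene4.png',rd,(230,330,170,230),'scene',.136)
cen('pics/scene0.png',dk,(269,284,214,223),'scene',.05)
A=cv2.resize(b[130:250,220:380],(400,300),interpolation=cv2.INTER_CUBIC);B=cv2.resize(c[160:265,190:330],(400,300),interpolation=cv2.INTER_CUBIC)
save('m4.png',np.hstack([A,B]))
for t in ['knob','button_top','foot']: print(t,[(np.round(r['pixel'],1),round(r['score'],2)) for r in bot.recognise(t,'top')])
```

```text
[0.40107723 0.2789496  0.21793914] [[0.001, -0.216, 0.976], [0.0, 0.976, 0.216], [-1.0, -0.0, 0.001]] [ 4.58125103e-01  2.29382050e-01 -2.72505019e-01  1.06792261e+00
 -3.02836115e-04  2.40038472e-01] -0.0021166190863963884
pics/top0.png [320 185  15  15 176] [326.9 191.9] [ 0.5446 -0.1169  0.139 ] [-51.4 -41. ]
pics/top4.png [282 191  15  15 174] [288.7 198. ] [ 0.52   -0.0239  0.139 ] [-51.4  55.2]
pics/top0.png [283 201  11   8  68] [287.9 204.9] [ 0.5221 -0.0252  0.05  ] [-49.8  53.4]
pics/scene0.png [240 178  13  11 117] [246.2 182.9] [ 0.5474 -0.116   0.136 ] [-48.5 -40.8]
pics/scene4.png [270 190  15  12 142] [276.8 195.3] [ 0.5224 -0.0228  0.136 ] [-48.8  55.6]
pics/scene0.png [272 216  10   6  34] [276.9 218.7] [ 0.5219 -0.0253  0.05  ] [-49.9  53.4]
knob [(array([435. , 163.3]), 0.64), (array([281.4, 163.2]), 0.51)]
button_top [(array([287.9, 198.3]), 0.61)]
foot []
```

View pics/m4.png

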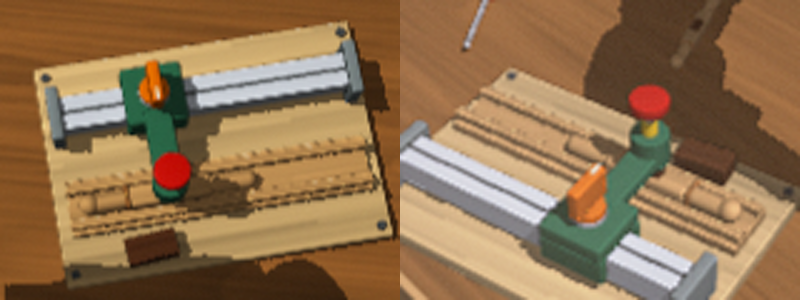

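The top crop (left) shows the button at (172,170) over the patch position, and the scene crop (right) shows the knob bar across the rail as at the start. The foot is off the patch by about 2 mm along y and 1.5 mm across, and the knob reached its stop. Now to the button with shut fingers.

Emit:
drive_tool:
  series:
    - {"offset": [0, -20, 3], "roll": 0}
    - {"offset": [0, -70, 11], "roll": 0}
    - {"offset": [0, -125, 20], "roll": 0}
    - {"offset": [0, -180, 29], "roll": 0}
    - {"offset": [0, -235, 38], "roll": 0}
    - {"offset": [0, -285, 46], "roll": 0}
    - {"offset": [0, -315, 51], "roll": 0}
    - {"offset": [20, -321, 52], "roll": 0}
    - {"offset": [48, -321, 52], "roll": 0}
    - {"offset": [63, -321, 52], "roll": 0}

```text
time: 14.9
ee_pos: [0.5201, -0.0233, 0.153]
ee_rot: [-0.077, 0.704, 0.077, 0.702]
contact_force: [0.2, 0.7, 0.7]
grip_width: -0.0
```

Emit:
drive_tool:
  series:
    - {"offset": [0, 0, 0], "roll": 0}
    - {"offset": [0, 0, 0], "roll": 0}
    - {"offset": [5, 0, 0], "roll": 0}
    - {"offset": [10, 0, 0], "roll": 0}
    - {"offset": [14, 0, 0], "roll": 0}
    - {"offset": [18, 0, 0], "roll": 0}
    - {"offset": [21, 0, 0], "roll": 0}
    - {"offset": [23, 0, 0], "roll": 0}
    - {"offset": [23, 0, 0], "roll": 0}
    - {"offset": [23, 0, 0], "roll": 0}

```text
time: 16.15
ee_pos: [0.5207, -0.0228, 0.1314]
ee_rot: [-0.077, 0.703, 0.077, 0.703]
contact_force: [-1.2, 1.6, 4.0]
grip_width: -0.001
```

Force at 8.6 mm down is 4 N, as described. I'll push on.

Emit:
drive_tool:
  series:
    - {"offset": [2, 0, 0], "roll": 0}
    - {"offset": [4, 0, 0], "roll": 0}
    - {"offset": [6, 0, 0], "roll": 0}
    - {"offset": [8, 0, 0], "roll": 0}
    - {"offset": [9, 0, 0], "roll": 0}
    - {"offset": [9.5, 0, 0], "roll": 0}
    - {"offset": [9.5, 0, 0], "roll": 0}
    - {"offset": [9.5, 0, 0], "roll": 0}
    - {"offset": [9.5, 0, 0], "roll": 0}
    - {"offset": [9.5, 0, 0], "roll": 0}

```text
time: 17.4
ee_pos: [0.5208, -0.0229, 0.1224]
ee_rot: [-0.077, 0.703, 0.077, 0.703]
contact_force: [-3.2, 1.1, 11.4]
grip_width: -0.002
```

Run:
```python
from h import *
c,_=bot.snapshot('scene'); s=bot.read_state(); print(s['ee_pos'],s['contact_force'],s['dq'].round(4))
save('m5.png',cv2.resize(c[160:250,220:330],(770,630),interpolation=cv2.INTER_CUBIC)[:600])
```

```text
[ 0.52079971 -0.02285465  0.12237167] [-3.1171489   1.06308714 11.50647552] [ 0.0002 -0.0014 -0.0008 -0.0007 -0.0006  0.0002]
```

View pics/m5.png

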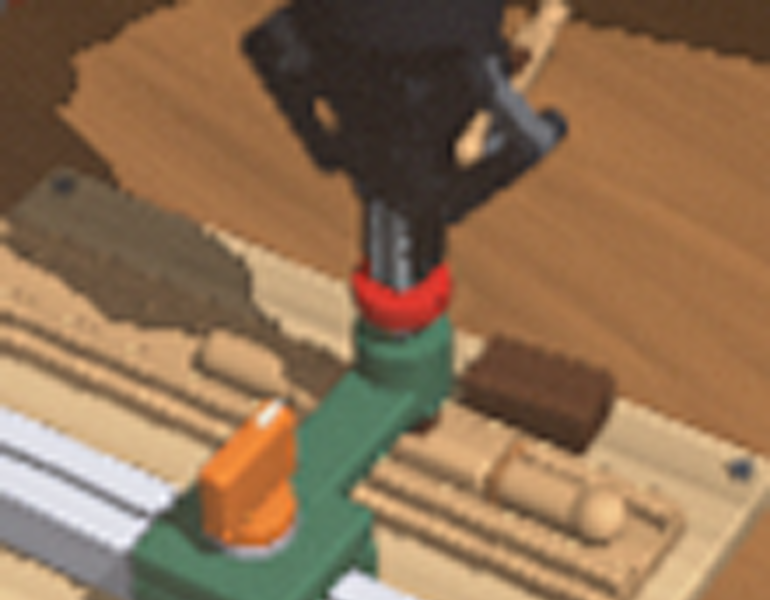

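The fingers press the red button at crop (400,295). No yellow shows above the collar, the knob still lies across the rail, and the stick is in place. The tool reads 17.6 mm down at 11.5 N, so I'm handing in.

```bash
python3 -c "
from bench import bot
print(bot.close_job()); s=bot.read_state(); print(s['time'],s['ee_pos'],s['contact_force'])"
```

```text
the job is handed in; nothing more can be done
None
the job is handed in; nothing more can be done
```

I loosened the knob about 1.2 rad, slid the carriage about 96 mm by the knob and turned the knob back to its stop. I then pressed the red button with shut fingers and handed the job in while holding it, at about 17.5 s of the 43 s.

**Last checks:**
- **Button:** the tool tip was about 17.6 mm below the button's rest height, pushing with 11.5 N and standing still. No yellow was visible above the collar.
- **Knob:** its bar lies across the rail as at the start. The gripper turned about 0.04 rad past zero against the stop.
- **Foot:** in both cameras the foot is off the patch centre by about 2 mm along the rail and 1–1.5 mm across it.
- **Stick and bystanders:** the stick and offcut look unmoved in the last pictures. I did not check the other bystanders again, but no move showed an unexpected force.

**What disagreed:** with a finger partly hiding the button, an edge fit put the foot about 1.5 mm short of the patch. The clear view afterwards put it 2 mm beyond. Both are well inside the 8 mm limit. The job reports no verdict, and no reading was possible after hand-in.

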